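# Serve the bead dish to the fly vise

### The job

Pick up the bead dish by its red grip post and, keeping it level so that the loose brass ball stays on the blue centre, swing it round about a quarter turn so that its spout points at the fly vise. Finish while still holding it there, steady and level, about 10 cm above the bench and directly over the white spot on the tying mat; do not put it down or let go. Leave the spools and the cement jar alone and do not bump the vise.

Things in the scene. Friction and masses are not known exactly. Their poses are not given: they have to be found in the camera images.
- dish: Loose round aluminium bead dish, about 130 g, 111 mm across, on a flat foot. Origin: centre of its underside; z up. Inside a shallow cone (8 degree slope), 4 mm thick at the centre, painted blue there (40 mm across); rim top 19 mm above the underside. Spout on the +x side (ends 69 mm from the centre), red grip post on the -x side. It starts on the bench, spout roughly away from the robot.
- dish_grip (a point): Grip point on the axis of the red post, 76 mm from the dish's centre towards its -x and 52 mm above the underside. The post is 16 x 16 mm square, sides along the dish's x and y, its top 70 mm above the underside; it stands free on all sides above the rim.
- dish_spout (a point): Middle of the dish's spout, 55 mm from the centre towards its +x and 17 mm above the underside.
- dish_seat (a point): Where the ball's centre rests in the middle of the dish: on its axis, 13 mm above the underside.
- ball: The brass ball, 18 mm diameter, about 26 g, lying loose at the lowest point of the dish. It rolls freely: the dish's slope brings it back, but a tilt of 8 degrees or a brisk start or stop sends it off.
- ball_center (a point): Centre of the brass ball.
- vise: Fly-tying vise, fixed: steel pedestal 110 x 130 mm, 18 mm high, 12 mm stem at x = 20 mm, black head and steel jaws pointing to -x, jaw tip with brass hook at x = -82 mm, 203 mm above the bench; top at 218 mm. Origin at bench level; +x runs from the white spot to the stem. Its black tying mat, 140 mm wide, 2 mm thick, reaches to x = -260 mm.
- spot (a point): Centre of the round white spot (112 mm across) on the tying mat's surface, 2 mm above the bench, 170 mm in front of the vise's origin (towards its -x). The vise lies along the vise's +x from here.
- spool_purple: Purple thread spool, 32 mm diameter, 34 mm high, standing; leave alone. Origin: centre of its underside.
- spool_gold: Gold thread spool, 32 mm diameter, 34 mm high, standing; leave alone. Origin: centre of its underside.
- cement: Small jar of cement with black cap, 36 mm diameter, 55 mm high, standing; leave alone. Origin: centre of its underside.
Not all that is in view belongs to the job. Of the things that look like the dish, take the one that is farthest from the robot's base at the start.

How it is judged:
By the outcome, as a careful person would: the job done as asked, in the order asked, and still so for the second after the job is handed in, while the arm keeps its last pose, push and grip.
It also fails if it takes over 58 s, if anything falls off the work surface, if the arm or the gripper's body presses on something with over 40 N, if the wrist force passes 120 N, or if a joint passes its speed limit or range.

### The arm

A 6-joint arm with a two-finger parallel gripper is mounted at the origin on the work surface. World frame = base frame: x ahead of the robot, y to its left, z up, the work surface at z = 0. Lengths are in m, angles in rad, forces in N, time in s.
With the tool pointing down it reaches from about 0.4 to 0.825 m from the base axis. Payload 7 kg.
Tool frame: the origin (TCP) lies midway between the tips of the shut fingers; the grasp point (between the pads) lies 19 mm behind it; z points along the fingers, y is the line along which they close (so a half turn about z gives the same grasp; the last joint's range is limited). The gripper opens to 88 mm and grips with 3 to 60 N. Pads are 19 mm wide; open, the fingers measure 130 mm over their backs; the gripper's body (78 mm by 193 mm) begins 47 mm behind the grasp point.
Start: joints at [1.482, 0.359, 0.012, 0, -1.224, -0.288], TCP at [0.248, 0.628, 0.227] pointing down, gripper open.
Joint ranges: [-3.07, 3.07], [-1.43, 2.12], [-1.02, 1.25], [-3.03, 1.67], [-3.05, -0], [-3.03, 3.03]. Speed limits (rad/s): [2.39, 2.39, 3.01, 3.14, 3.14, 3.14].

### API

Orientations are given as a unit quaternion [w, x, y, z].
In Python, from bench import bot gives the robot as it stands. The module is installed in compiled form; this text tells all that it offers.
- The arm moves only by the tool carry_out, never from a script. Its arguments are lists of equal length, an entry for each row: "gripper": the finger opening in cm, from 0 to 8.76; "translation": the shift along the tool's x, y, z in cm, a list of three; "dr": the turn, a rotation vector about the tool's x, y, z in rad, a list of three. In form: {"gripper": [gripper, ...], "translation": [[x, y, z], ...], "dr": [[ax, ay, az], ...]}. A call has 1 to 12 rows; each row is the pose to reach, as a shift and turn from the pose commanded when the call began, along the tool's axes at that moment; what a row does not reach only later rows make up. A row lasts 1/10 s, in which the tool goes at most 50 mm and 8.59 degrees, less where a joint would pass 70% of its speed; a pose out of reach is approached as far as the arm can. A call with a gripper value outside its range is refused whole. The fingers move at their own pace and stop on an object; "grip_force" is the grip in N (left out, the last holds). Time passes only in rows, so rows that repeat a pose let the fingers close. It gives the time, the measured TCP pose, the force, the opening and the grip force at its end, in the units of the state.
- bot.observe(): the state, without advancing time (a new reading comes with each control period).
- bot.camera(name): name is "side" or "top"; returns (picture, depth): 420x560x3 uint8, blue, green, red; 420x560 float32, m along the optical axis (not along the pixel's ray), 0 where there is no reading.
- bot.camera_model(name): a dict with "fovy" (degrees; the focal length in pixels is half the picture's height over the tangent of half this angle, whatever the lens; pixels are square), "cx", "cy" (the principal point, pixels), "view" (4x4, takes a point from world to camera coordinates). Camera axes: x right, y down, z forward; pixel columns grow to the right and rows downward; lengths in m; the calibration is good to about 2 mm. A picture is of the moment at which its call begins. camera_model takes no time and is no camera call.
- bot.sign_off(): hands the job in; it is judged then, once.
The state is a dict: "clock": time; "joint_pos": joint angles; "joint_velocities": joint speeds; "joint_torque": joint torques, N m; "tcp_pos": TCP position; "tcp_rot": TCP orientation; "force": force on the tool from outside, world axes, zero at the start; "torque": the same for the moment, N m; "finger_gap": finger opening in m; "grasp_force": force on a finger pad.
Only numpy, scipy, OpenCV 4.12 (cv2) and the standard library are available. Lean on these libraries where they do the work, as an engineer would, in place of code of your own. Each camera call takes 0.05 s, during which the arm holds its last target. There are 200 camera calls.

## Working session

There is one attempt and no reset: what is moved stays moved. The work goes in short steps, Python scripts to look and compute and a tool call to move; the robot and the scene stay as the last step left them, time stands still between calls to the robot, and variables do not carry over. Pictures are saved under pics/ and viewed, at most 10 in all, crops included, and the job is handed in when it is done.

Besides the shell and the picture viewer there is one more tool, called after ">>>" as name(argument=value, ...) on one line, values as JSON. carry_out: Moves the arm, as the interface text tells. Its arguments: {"type":"object","properties":{"gripper":{"type":"array","items":{"type":"number"}},"translation":{"type":"array","items":{"type":"array","items":{"type":"number"}}},"dr":{"type":"array","items":{"type":"array","items":{"type":"number"}}},"grip_force":{"type":"number"}},"required":["gripper","translation","dr"]}

```bash
mkdir -p pics; cat > h.py <<'E'
from bench import bot
import numpy as np, cv2
from scipy.spatial.transform import Rotation as R
def shot(n):
    im,d=bot.camera(n); return im.copy(),d.copy(),bot.camera_model(n)
def pts(d,m):
    f=d.shape[0]/2/np.tan(np.radians(m["fovy"])/2)
    v,u=np.indices(d.shape)
    c=np.stack([(u-m["cx"])*d/f,(v-m["cy"])*d/f,d],-1)
    V=np.array(m["view"]); return (c-V[:3,3])@V[:3,:3]
def proj(p,m,h=420):
    f=h/2/np.tan(np.radians(m["fovy"])/2); V=np.array(m["view"]); c=V[:3,:3]@np.array(p)+V[:3,3]
    return c[0]/c[2]*f+m["cx"],c[1]/c[2]*f+m["cy"]
E
python3 - <<'E'
from h import *
for n in("top","side"):
    im,d,m=shot(n); cv2.imwrite(f"pics/{n}0.png",im); np.savez(f"{n}0.npz",im=im,P=pts(d,m),d=d); print(n,m)
s=bot.observe();print({k:np.round(v,3) for k,v in s.items()})
E
```

```text
top {'fovy': 42.502168707360056, 'cx': 283.9169678187, 'cy': 202.23529307256294, 'view': array([[ 1.35803569e-02, -9.99907103e-01, -1.16587373e-03,
         5.50287678e-02],
       [-9.97030097e-01, -1.34528675e-02, -7.58287938e-02,
         4.64141395e-01],
       [ 7.58060652e-02,  2.19219328e-03, -9.97120171e-01,
         1.21203990e+00],
       [ 0.00000000e+00,  0.00000000e+00,  0.00000000e+00,
         1.00000000e+00]])}
side {'fovy': 48.24614637678907, 'cx': 282.956379608335, 'cy': 212.3190643899643, 'view': array([[ 0.96772388, -0.25186942,  0.00850206, -0.44077135],
       [-0.12512124, -0.50947416, -0.85134056,  0.13822544],
       [ 0.21875824,  0.82279881, -0.52454452,  0.84657068],
       [ 0.        ,  0.        ,  0.        ,  1.        ]])}
{'clock': np.float64(0.1), 'joint_pos': array([ 1.482,  0.359,  0.011, -0.   , -1.224, -0.288]), 'joint_velocities': array([-0.001, -0.002,  0.002,  0.002,  0.002, -0.001]), 'joint_torque': array([-2.0000e-03, -5.8416e+01,  2.9375e+01,  7.0160e+00,  1.0000e-02,
       -0.0000e+00]), 'tcp_pos': array([0.248, 0.627, 0.226]), 'tcp_rot': array([ 0.001,  0.982, -0.187, -0.   ]), 'force': array([ 1.62 ,  0.537, -0.31 ]), 'torque': array([-0.029,  0.024,  0.003]), 'grasp_force': np.float64(0.0), 'finger_gap': np.float64(0.088)}
```

View pics/top0.png

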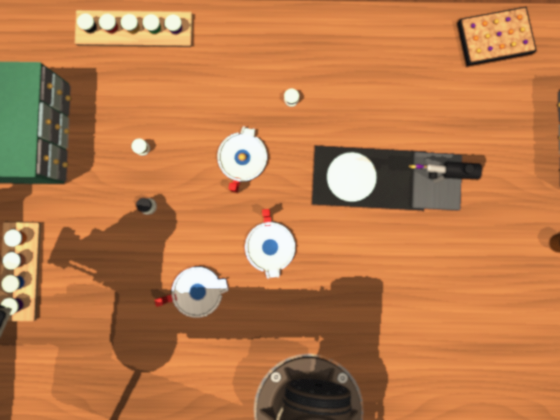

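View pics/side0.png

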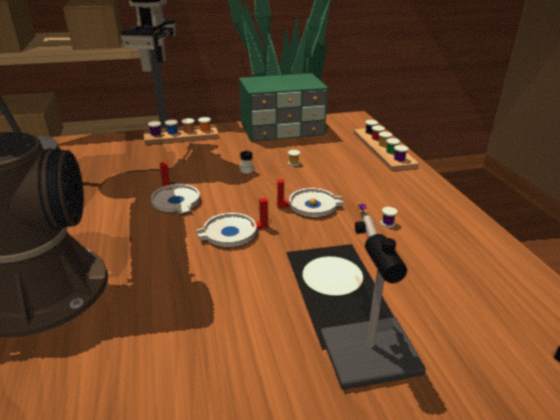

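Both views show three dishes. In the top view they are at (242,157) with the brass ball and its spout pointing away, at (270,247) empty, and at (198,291) empty. The base is at (308,400), so (242,157) is the farthest, and it is the one holding the ball. The white spot is at (352,177) and the vise at (435,175). I'll measure these and confirm the choice in a crop.

```bash
python3 - <<'E'
from h import *
z=np.load("top0.npz");im=z["im"];P=z["P"];d=z["d"]
b,g,r=[im[...,i].astype(int) for i in range(3)]
v,u=np.indices(d.shape)
def box(a,b_,c,e): return (u>=a)&(u<=b_)&(v>=c)&(v<=e)&(d>0)
red=(r>110)&(g<60)&(b<70)
for n,bx in (("A",(215,275,120,200)),("B",(240,300,200,285)),("C",(150,230,260,320))):
    B=box(*bx); q=P[B&red]; q=q[q[:,2]>.05]
    rim=P[B&(P[...,2]>.008)&(np.minimum(np.minimum(b,g),r)>120)]
    bl=P[B&(b>r+30)&(b>90)]
    print(n,"post",q.mean(0).round(4) if len(q) else None,len(q),q[:,2].max() if len(q) else 0,"blue",np.median(bl,0).round(4),len(bl),"dist",np.hypot(*np.median(bl,0)[:2]),"white",rim.min(0).round(3),rim.max(0).round(3))
# white spot
m=box(320,385,145,210)&(np.minimum(np.minimum(b,g),r)>140); q=P[m]; print("spot",((q.min(0)+q.max(0))/2).round(4),(q.max(0)-q.min(0)).round(4),q.mean(0).round(4))
# mat + pedestal
m=box(312,425,140,215)&(np.maximum(np.maximum(b,g),r)<60)&(abs(P[...,2])<.01)
rc=cv2.minAreaRect((P[m][:,:2]*1000).astype(np.float32)); print("mat",rc)
m=box(405,470,140,220)&(abs(P[...,2]-.018)<.006); rc=cv2.minAreaRect((P[m][:,:2]*1000).astype(np.float32)); print("ped",rc)
m=box(400,490,140,190)&(P[...,2]>.17); print("head",P[m].min(0).round(3),P[m].max(0).round(3))
for n,bx in (("sp1",(280,302,85,107)),("sp2",(130,152,136,156)),("cem",(135,158,195,216))):
    q=P[box(*bx)]; q=q[q[:,2]>.025]; print(n,q.mean(0).round(3),q[:,2].max().round(3))
cv2.imwrite("pics/crop.png",cv2.resize(im[115:300,140:300],None,fx=3.2,fy=3.2,interpolation=2))
E
```

```text
A post [0.4913 0.1715 0.0669] 27 0.07255546434668537 blue [0.5679 0.1594 0.006 ] 153 dist 0.589862609412231 white [0.511 0.106 0.008] [0.636 0.216 0.025]
B post [0.4342 0.0974 0.0668] 20 0.0730641258129112 blue [0.3614 0.0919 0.0056] 232 dist 0.3729034231106449 white [0.292 0.039 0.008] [0.418 0.148 0.026]
C post [0.24   0.3285 0.0682] 57 0.0736218283860437 blue [0.2612 0.2561 0.0055] 204 dist 0.36580873887049853 white [0.207 0.187 0.008] [0.314 0.311 0.024]
spot [ 0.5268 -0.0931  0.0029] [0.1147 0.1119 0.0188] [ 0.5262 -0.0933  0.0024]
mat ((525.4935913085938, -121.44247436523438), (227.46051025390625, 131.99827575683594), 87.59109497070312)
ped ((517.490478515625, -287.09222412109375), (110.6219253540039, 130.82315063476562), 87.62925720214844)
head [ 0.5   -0.322  0.177] [ 0.536 -0.181  0.222]
sp1 [0.706 0.049 0.033] 0.039
sp2 [0.586 0.393 0.034] 0.041
cem [0.45  0.371 0.05 ] 0.061
```

View pics/crop.png

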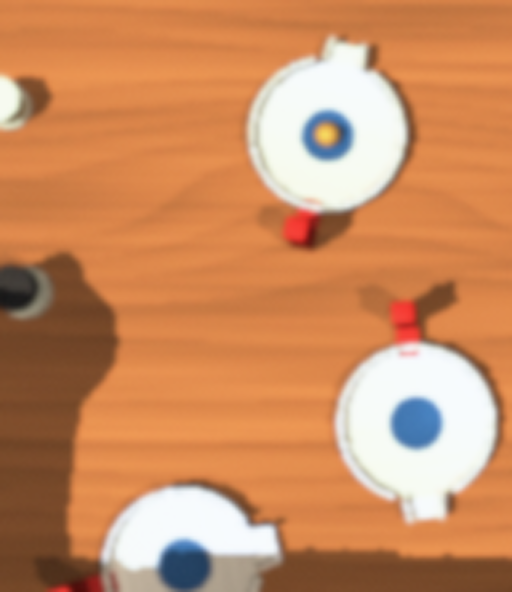

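Crop: the top dish at (328,135) holds the brass ball on blue, with its post at (300,228) and spout at (348,52). It is dish A, 0.59 m from the base against 0.37 m for the others, and it fits the description. Next I'll refine the post and yaw and work out the approach.

```bash
cat >> h.py <<'E'
def rel(pos,yaw,s=None):
    """tool-frame shift (cm) and turn (rad) from the pose of s to TCP pos, pointing down, tool y at yaw"""
    s=s or bot.observe(); q=s["tcp_rot"]; R0=R.from_quat([q[1],q[2],q[3],q[0]])
    y=np.array([np.cos(yaw),np.sin(yaw),0]); zt=np.array([0,0,-1.]); x=np.cross(y,zt)
    Rt=R.from_matrix(np.stack([x,y,zt],1))
    return (R0.inv().apply(np.array(pos)-s["tcp_pos"])*100).round(2),(R0.inv()*Rt).as_rotvec().round(4)
E
python3 - <<'E'
from h import *
z=np.load("top0.npz");im=z["im"];P=z["P"];d=z["d"]
b,g,r=[im[...,i].astype(int) for i in range(3)]
v,u=np.indices(d.shape); B=(u>=205)&(u<=275)&(v>=115)&(v<=200)&(d>0)
red=(r>90)&(g<70)&(b<80)
q=P[B&red&(P[...,2]>.064)]; top=(q[:,:2].min(0)+q[:,:2].max(0))/2
print("posttop",len(q),q.mean(0),top,np.ptp(q,axis=0))
w=P[B&(P[...,2]>.013)&(P[...,2]<.03)&~red][:,:2]
c=np.array([.568,.160])
for _ in range(20):   # rim outer circle: centre by fixed radius ring
    k=w[(abs(np.hypot(*(w-c).T)-.053)<.005)]
    A=np.c_[2*k,np.ones(len(k))]; s=np.linalg.lstsq(A,(k**2).sum(1),rcond=None)[0]; c=s[:2]
print("centre",c,np.sqrt(s[2]+c@c),len(k))
sp=w[(np.hypot(*(w-c).T)>.061)&(w[:,0]>c[0])]; print("spout",len(sp),sp.mean(0),np.degrees(np.arctan2(*(sp.mean(0)-c)[::-1])))
pm=q[:,:2].mean(0); print("post yaw",np.degrees(np.arctan2(*(c-pm)[::-1])),np.hypot(*(c-pm)))
# side camera check
zs=np.load("side0.npz");I=zs["im"].astype(int);S=zs["P"]
rs=(I[...,2]>90)&(I[...,1]<70)&(I[...,0]<80); uu=np.indices(rs.shape)[1]; vv=np.indices(rs.shape)[0]
k=S[rs&(uu>272)&(uu<292)&(vv>175)&(vv<212)&(S[...,2]>.03)]; print("side post",k.mean(0),k.min(0),k.max(0))
E
```

```text
posttop 42 [0.49239536 0.17431403 0.06894147] [0.4925043  0.17404299] [0.01590705 0.01134968 0.00814412]
centre [0.56717739 0.16040541] 0.05341970386847267 288
spout 19 [0.62956792 0.14590472] -13.084282091468319
post yaw -10.535982629767611 0.0760644572092459
side post [0.49203951 0.16917343 0.05345316] [0.48480088 0.16274312 0.0308337 ] [0.50032007 0.18234398 0.0723849 ]
```

```bash
python3 - <<'E'
from h import *
print(rel([.4925,.174,.150],np.pi-.195))
E
```

```text
(array([39.39, 33.14,  7.63]), array([ 1.1000e-03, -1.2000e-03,  1.3889e+00]))
```

>>> carry_out(gripper=[6, 6, 6, 6, 6, 6, 6, 6, 6, 6, 6, 6], translation=[[39.4, 33.1, 7.6], [39.4, 33.1, 7.6], [39.4, 33.1, 7.6], [39.4, 33.1, 7.6], [39.4, 33.1, 7.6], [39.4, 33.1, 7.6], [39.4, 33.1, 7.6], [39.4, 33.1, 7.6], [39.4, 33.1, 7.6], [39.4, 33.1, 7.6], [39.4, 33.1, 7.6], [39.4, 33.1, 7.6]], dr=[[0, 0, 1.389], [0, 0, 1.389], [0, 0, 1.389], [0, 0, 1.389], [0, 0, 1.389], [0, 0, 1.389], [0, 0, 1.389], [0, 0, 1.389], [0, 0, 1.389], [0, 0, 1.389], [0, 0, 1.389], [0, 0, 1.389]])

```text
clock: 1.3
tcp_pos: [0.4933, 0.172, 0.1496]
tcp_rot: [-0.001, -0.633, 0.774, 0.0]
force: [0.1, 1.6, 0.7]
finger_gap: 0.0602
grasp_force: 0.0
```

```bash
python3 - <<'E'
from h import *
s=bot.observe(); print(s["clock"],s["tcp_pos"],s["joint_pos"],s["finger_gap"],s["force"])
print(rel([.4925,.174,.100],np.pi-.195))
E
```

```text
1.3 [0.49326781 0.17204296 0.14963355] [ 7.11447156e-01  1.75818988e-01 -4.28535927e-01 -1.24453377e-04
 -9.68438852e-01 -9.10175710e-01] 0.06015126234013811 [0.10780928 1.5958395  0.73231372]
(array([-0.18,  0.11,  4.96]), array([ 0.0013, -0.0015, -0.0038]))
```

```bash
python3 - <<'E'
from h import *
im,d,m=shot("side"); s=bot.observe(); print(s["tcp_pos"], rel([.4925,.174,.1],np.pi-.195))
c=im[90:250,200:380]; 
for p in ([.4925,.174,.07],[*s["tcp_pos"][:2],s["tcp_pos"][2]],[.567,.1604,.013]): print(np.round(proj(p,m)))
cv2.imwrite("pics/s1.png",cv2.resize(c,None,fx=3.6,fy=3.6,interpolation=2))
P=pts(d,m);I=im.astype(int);rs=(I[...,2]>90)&(I[...,1]<70)&(I[...,0]<80);v,u=np.indices(d.shape)
k=P[rs&(u>268)&(u<295)&(v>172)&(v<212)&(P[...,2]>.03)&(P[...,2]<.066)];print(len(k),np.percentile(k,[5,50,95],axis=0))
E
```

```text
[0.49305004 0.17339447 0.15000872] (array([-0.05,  0.06,  5.  ]), array([ 0.0009, -0.0009, -0.0028]))
[280. 181.]
[280. 148.]
[312. 201.]
96 [[0.48514127 0.16578537 0.03226217]
 [0.49212586 0.16850957 0.04803851]
 [0.49885572 0.17157094 0.06408841]]
```

View pics/s1.png

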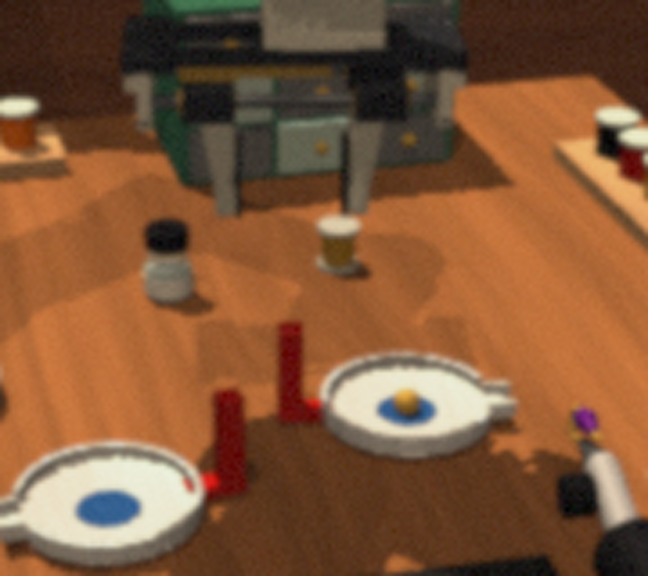

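The side crop shows the open fingers straddling the red post, whose top is at (291,325), with the ball on the blue at (407,400). I'll descend.

>>> carry_out(gripper=[6, 6, 6, 6, 6, 6, 6, 6, 6, 6, 6, 6], translation=[[-0.1, 0.05, 1.5], [-0.1, 0.05, 3.5], [-0.1, 0.05, 5.5], [-0.1, 0.05, 7.0], [-0.1, 0.05, 8.2], [-0.1, 0.05, 9.2], [-0.1, 0.05, 10.0], [-0.1, 0.05, 10.7], [-0.1, 0.05, 11.2], [-0.1, 0.05, 11.5], [-0.1, 0.05, 11.7], [-0.1, 0.05, 11.7]], dr=[[0, 0, 0], [0, 0, 0], [0, 0, 0], [0, 0, 0], [0, 0, 0], [0, 0, 0], [0, 0, 0], [0, 0, 0], [0, 0, 0], [0, 0, 0], [0, 0, 0], [0, 0, 0]])

```text
clock: 2.55
tcp_pos: [0.4927, 0.1759, 0.0335]
tcp_rot: [0.0, -0.635, 0.773, -0.0]
force: [-0.0, 0.1, 0.1]
finger_gap: 0.0603
grasp_force: 0.0
```

>>> carry_out(gripper=[5, 4, 3.2, 2.7, 2.4, 2.2, 2.1, 2.0, 1.9, 1.8, 1.7, 1.6], translation=[[0, 0, 0], [0, 0, 0], [0, 0, 0], [0, 0, 0], [0, 0, 0], [0, 0, 0], [0, 0, 0], [0, 0, 0], [0, 0, 0], [0, 0, 0], [0, 0, 0], [0, 0, 0]], dr=[[0, 0, 0], [0, 0, 0], [0, 0, 0], [0, 0, 0], [0, 0, 0], [0, 0, 0], [0, 0, 0], [0, 0, 0], [0, 0, 0], [0, 0, 0], [0, 0, 0], [0, 0, 0]], grip_force=10)

```text
clock: 3.75
tcp_pos: [0.4927, 0.176, 0.0336]
tcp_rot: [0.0, -0.635, 0.773, -0.0]
force: [1.1, -0.4, -0.0]
finger_gap: 0.0162
grasp_force: 0.3
```

>>> carry_out(gripper=[1.5, 1.4, 1.2, 1.0, 0.8, 0.8], translation=[[0, 0, 0], [0, 0, 0], [0, 0, 0], [0, 0, 0], [0, 0, 0], [0, 0, 0]], dr=[[0, 0, 0], [0, 0, 0], [0, 0, 0], [0, 0, 0], [0, 0, 0], [0, 0, 0]], grip_force=20)

```text
clock: 4.35
tcp_pos: [0.4927, 0.1759, 0.0336]
tcp_rot: [-0.0, -0.635, 0.773, 0.0]
force: [0.1, -0.6, -0.1]
finger_gap: 0.0158
grasp_force: 20.0
```

>>> carry_out(gripper=[0.8, 0.8, 0.8, 0.8], translation=[[0, 0, 0], [0, 0, 0], [0, 0, 0], [0, 0, 0]], dr=[[0, 0, 0], [0, 0, 0], [0, 0, 0], [0, 0, 0]], grip_force=45)

```text
clock: 4.75
tcp_pos: [0.4926, 0.176, 0.0336]
tcp_rot: [0.0, -0.635, 0.773, 0.0]
force: [-0.2, -0.1, -0.1]
finger_gap: 0.0156
grasp_force: 45.0
```

```bash
python3 - <<'E'
from h import *
im,d,m=shot("side"); s=bot.observe(); print(s["clock"],s["tcp_pos"],s["tcp_rot"],s["finger_gap"],s["grasp_force"],s["force"],s["torque"])
cv2.imwrite("pics/s2.png",cv2.resize(im[100:250,220:400],None,fx=3.6,fy=3.6,interpolation=2))
E
```

```text
4.8 [0.49262313 0.1759277  0.03355701] [-2.54415778e-05 -6.34911704e-01  7.72584705e-01  7.30349652e-06] 0.015784976422359376 44.99974071979523 [0.30334836 0.03578669 0.41131108] [ 0.00827816 -0.17735918  0.05046497]
```

View pics/s2.png

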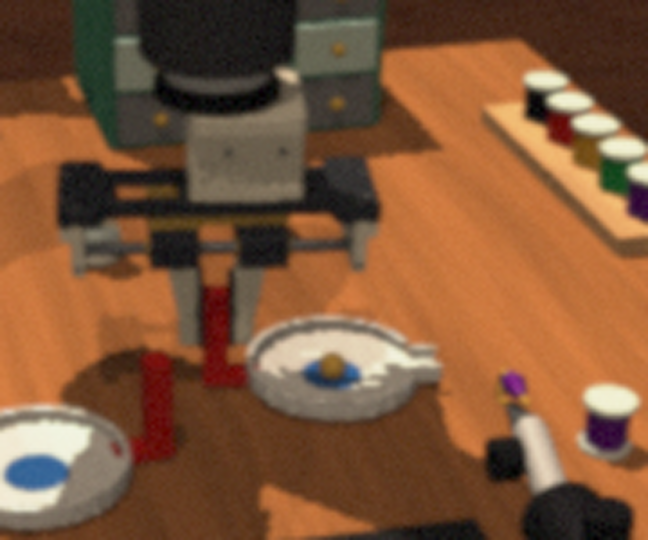

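The fingers are closed on the post at crop (215,300), with a gap of 15.8 mm, and the ball sits centred on the blue at (333,365). I'll lift gently.

>>> carry_out(gripper=[0.8, 0.8, 0.8, 0.8, 0.8, 0.8, 0.8, 0.8, 0.8, 0.8, 0.8, 0.8], translation=[[0, 0, -0.05], [0, 0, -0.15], [0, 0, -0.3], [0, 0, -0.5], [0, 0, -0.75], [0, 0, -1.05], [0, 0, -1.4], [0, 0, -1.8], [0, 0, -2.2], [0, 0, -2.65], [0, 0, -3.1], [0, 0, -3.6]], dr=[[0, 0, 0], [0, 0, 0], [0, 0, 0], [0, 0, 0], [0, 0, 0], [0, 0, 0], [0, 0, 0], [0, 0, 0], [0, 0, 0], [0, 0, 0], [0, 0, 0], [0, 0, 0]])

```text
clock: 6.0
tcp_pos: [0.4926, 0.176, 0.07]
tcp_rot: [0.0, -0.635, 0.773, -0.0]
force: [-0.0, -0.2, -1.5]
finger_gap: 0.0158
grasp_force: 45.0
```

>>> carry_out(gripper=[0.8, 0.8, 0.8, 0.8, 0.8, 0.8, 0.8, 0.8, 0.8, 0.8, 0.8, 0.8], translation=[[0, 0, -0.55], [0, 0, -1.15], [0, 0, -1.75], [0, 0, -2.35], [0, 0, -2.95], [0, 0, -3.5], [0, 0, -4.0], [0, 0, -4.45], [0, 0, -4.85], [0, 0, -5.2], [0, 0, -5.5], [0, 0, -5.75]], dr=[[0, 0, 0], [0, 0, 0], [0, 0, 0], [0, 0, 0], [0, 0, 0], [0, 0, 0], [0, 0, 0], [0, 0, 0], [0, 0, 0], [0, 0, 0], [0, 0, 0], [0, 0, 0]])

```text
clock: 7.2
tcp_pos: [0.4926, 0.1759, 0.1273]
tcp_rot: [-0.0, -0.635, 0.773, -0.0]
force: [-0.3, 0.6, -1.2]
finger_gap: 0.0159
grasp_force: 45.0
```

>>> carry_out(gripper=[0.8, 0.8, 0.8, 0.8, 0.8, 0.8], translation=[[0, 0, -0.2], [0, 0, -0.35], [0, 0, -0.45], [0, 0, -0.5], [0, 0, -0.5], [0, 0, -0.5]], dr=[[0, 0, 0], [0, 0, 0], [0, 0, 0], [0, 0, 0], [0, 0, 0], [0, 0, 0]])

```text
clock: 7.8
tcp_pos: [0.4926, 0.1759, 0.1319]
tcp_rot: [-0.0, -0.635, 0.773, 0.0]
force: [0.4, -0.2, -1.7]
finger_gap: 0.0156
grasp_force: 45.0
```

```bash
cat > chk.py <<'E'
from h import *
import sys
im,d,m=shot("side"); s=bot.observe(); P=pts(d,m)
print(s["clock"],s["tcp_pos"].round(4),s["tcp_rot"].round(4),s["finger_gap"].round(4),s["grasp_force"].round(1),s["force"].round(2))
# dish: white-ish rim points in a 0.15 m neighbourhood of the expected centre
q=s["tcp_rot"]; y=R.from_quat([q[1],q[2],q[3],q[0]]).apply([0,1,0]); c=s["tcp_pos"]-.076*y; zb=s["tcp_pos"][2]-.033
print("expected centre",c.round(4),"under",zb.round(4))
t=d>0; h=np.hypot(P[...,0]-c[0],P[...,1]-c[1])
I=im.astype(int); blue=t&(h<.03)&(abs(P[...,2]-zb)<.04)&(I[...,0]>I[...,2]+25)
yel=t&(h<.05)&(I[...,2]>I[...,0]+45)&(abs(P[...,2]-zb-.013)<.02)
print("blue",P[blue].mean(0).round(4),blue.sum(),"ball surf",P[yel].mean(0).round(4),yel.sum())
rim=t&(h>.047)&(h<.057)&(P[...,2]>zb+.008)&(P[...,2]<zb+.035)&(I.max(2)-I.min(2)<60)
A=P[rim]; ang=np.arctan2(A[:,1]-c[1],A[:,0]-c[0]); hi=[]
for b in np.arange(-np.pi,np.pi,np.pi/12):
    k=A[(ang>=b)&(ang<b+np.pi/12)]
    if len(k)>3: hi.append(k[np.argsort(k[:,2])[-3:]].mean(0))
hi=np.array(hi); f=np.linalg.lstsq(np.c_[hi[:,:2]-c[:2],np.ones(len(hi))],hi[:,2],rcond=None)[0]
print("rim plane tilt deg x,y",np.degrees(f[:2]).round(2),"height",f[2].round(4),len(hi))
u,v=map(int,proj(c,m)); u=min(max(u,110),450);v=min(max(v,90),330)
cv2.imwrite(f"pics/{sys.argv[1]}.png",cv2.resize(im[v-90:v+90,u-110:u+110],None,fx=3.2,fy=3.2,interpolation=2))
E
python3 chk.py s3
```

```text
Traceback (most recent call last):
  File "chk.py", line 4, in <module>
    print(s["clock"],s["tcp_pos"].round(4),s["tcp_rot"].round(4),s["finger_gap"].round(4),s["grasp_force"].round(1),s["force"].round(2))
                                                                 ^^^^^^^^^^^^^^^^^^^^^
AttributeError: 'float' object has no attribute 'round'
```

```bash
sed -i '4s/.*/print(s["clock"],s["tcp_pos"].round(4),s["tcp_rot"].round(4),s["finger_gap"],s["grasp_force"])/' chk.py
python3 chk.py s3
```

```text
7.9 [0.4926 0.1759 0.132 ] [-1.000e-04 -6.349e-01  7.726e-01  0.000e+00] 0.015897651462564315 44.999767541885376
expected centre [0.5672 0.1612 0.132 ] under 0.099
blue [0.5676 0.1604 0.1046] 40 ball surf [0.5706 0.1829 0.1094] 188
rim plane tilt deg x,y [-0.97 -0.11] height 0.1177 24
```

View pics/s3.png

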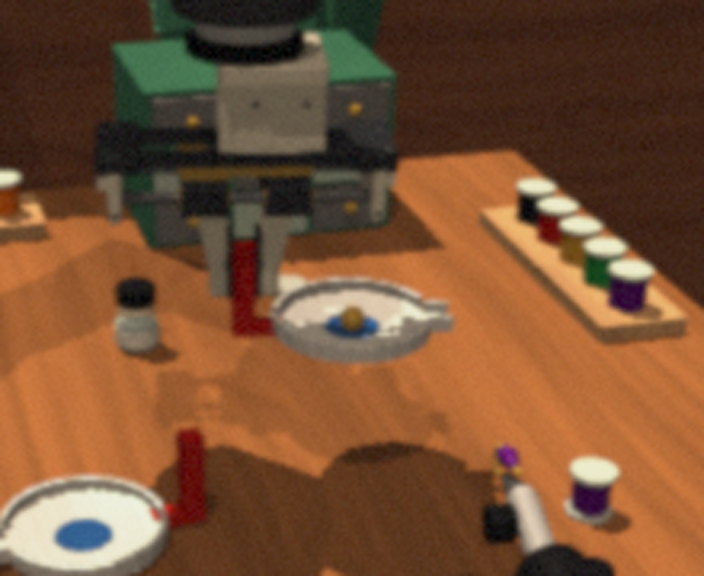

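The ball is centred on the blue at (352,319) and the dish is level, with a rim tilt of 1° or less. Next I'll plan a gentle minimum-jerk swing.

```bash
python3 - <<'E'
from h import *
s=bot.observe(); N=36; t=np.arange(N+1)/N; f=10*t**3-15*t**4+6*t**5
y0,y1=-.195,-1.615; c0=s["tcp_pos"][:2]+.076*np.array([np.cos(y0),np.sin(y0)]); c1=np.array([.5264,-.0932])
yaw=y0+(y1-y0)*f; C=c0+np.outer(f,c1-c0); T=np.c_[C-.076*np.c_[np.cos(yaw),np.sin(yaw)],s["tcp_pos"][2]+.002*f]
print(T[-1])
for k in range(3):
    a=k*12; ty=yaw[a]+np.pi; y=np.array([np.cos(ty),np.sin(ty),0]); x=np.cross(y,[0,0,-1])
    D=(T[a+1:a+13]-T[a])*100
    print(np.round(np.c_[D@x,D@y,-D[:,2]]/.05).dot(.05).round(2).tolist()); print([[0,0,float(v)] for v in (np.round((yaw[a]-yaw[a+1:a+13])/.005)*.005).round(3)])
E
```

```text
[ 0.52975839 -0.01727424  0.13399136]
[[0.0, 0.0, 0.0], [0.0, 0.0, 0.0], [0.1, 0.0, 0.0], [0.15, 0.0, 0.0], [0.3, 0.0, 0.0], [0.55, -0.05, 0.0], [0.8, -0.05, 0.0], [1.15, -0.1, 0.0], [1.55, -0.2, 0.0], [2.05, -0.25, -0.05], [2.55, -0.4, -0.05], [3.15, -0.55, -0.05]]
[[0, 0, 0.0], [0, 0, 0.0], [0, 0, 0.005], [0, 0, 0.015], [0, 0, 0.03], [0, 0, 0.05], [0, 0, 0.075], [0, 0, 0.11], [0, 0, 0.145], [0, 0, 0.19], [0, 0, 0.24], [0, 0, 0.3]]
[[0.6, -0.4, 0.0], [1.2, -0.8, 0.0], [1.85, -1.3, -0.05], [2.55, -1.85, -0.05], [3.3, -2.45, -0.05], [4.0, -3.1, -0.05], [4.8, -3.75, -0.05], [5.55, -4.5, -0.1], [6.3, -5.2, -0.1], [7.1, -5.95, -0.1], [7.85, -6.65, -0.1], [8.55, -7.35, -0.1]]
[[0, 0, 0.06], [0, 0, 0.125], [0, 0, 0.195], [0, 0, 0.265], [0, 0, 0.34], [0, 0, 0.41], [0, 0, 0.485], [0, 0, 0.56], [0, 0, 0.63], [0, 0, 0.7], [0, 0, 0.765], [0, 0, 0.825]]
[[0.0, -0.95, 0.0], [-0.05, -1.8, 0.0], [-0.05, -2.6, 0.0], [-0.05, -3.3, -0.05], [-0.05, -3.85, -0.05], [-0.05, -4.35, -0.05], [-0.05, -4.7, -0.05], [-0.05, -5.0, -0.05], [-0.05, -5.15, -0.05], [-0.05, -5.25, -0.05], [-0.05, -5.3, -0.05], [-0.05, -5.3, -0.05]]
[[0, 0, 0.055], [0, 0, 0.105], [0, 0, 0.15], [0, 0, 0.19], [0, 0, 0.22], [0, 0, 0.25], [0, 0, 0.265], [0, 0, 0.28], [0, 0, 0.29], [0, 0, 0.295], [0, 0, 0.3], [0, 0, 0.3]]
```

>>> carry_out(gripper=[0.8, 0.8, 0.8, 0.8, 0.8, 0.8, 0.8, 0.8, 0.8, 0.8, 0.8], translation=[[0.05, 0, 0], [0.1, 0, 0], [0.2, 0, 0], [0.3, 0, 0], [0.55, -0.05, 0], [0.8, -0.05, 0], [1.15, -0.1, 0], [1.55, -0.2, 0], [2.05, -0.25, -0.05], [2.55, -0.4, -0.05], [3.15, -0.55, -0.05]], dr=[[0, 0, 0.0], [0, 0, 0.005], [0, 0, 0.015], [0, 0, 0.03], [0, 0, 0.05], [0, 0, 0.075], [0, 0, 0.11], [0, 0, 0.145], [0, 0, 0.19], [0, 0, 0.24], [0, 0, 0.3]])

```text
clock: 9.0
tcp_pos: [0.492, 0.1436, 0.1326]
tcp_rot: [0.0, -0.511, 0.86, 0.0]
force: [0.4, 0.5, -0.7]
finger_gap: 0.0158
grasp_force: 45.0
```

>>> carry_out(gripper=[0.8, 0.8, 0.8, 0.8, 0.8, 0.8, 0.8, 0.8, 0.8, 0.8, 0.8, 0.8], translation=[[0.6, -0.4, 0.0], [1.2, -0.8, 0.0], [1.85, -1.3, -0.05], [2.55, -1.85, -0.05], [3.3, -2.45, -0.05], [4.0, -3.1, -0.05], [4.8, -3.75, -0.05], [5.55, -4.5, -0.1], [6.3, -5.2, -0.1], [7.1, -5.95, -0.1], [7.85, -6.65, -0.1], [8.55, -7.35, -0.1]], dr=[[0, 0, 0.06], [0, 0, 0.125], [0, 0, 0.195], [0, 0, 0.265], [0, 0, 0.34], [0, 0, 0.41], [0, 0, 0.485], [0, 0, 0.56], [0, 0, 0.63], [0, 0, 0.7], [0, 0, 0.765], [0, 0, 0.825]])

```text
clock: 10.2
tcp_pos: [0.516, 0.0331, 0.1336]
tcp_rot: [0.0, -0.123, 0.992, 0.0]
force: [-0.0, -1.2, -0.6]
finger_gap: 0.0159
grasp_force: 45.0
```

>>> carry_out(gripper=[0.8, 0.8, 0.8, 0.8, 0.8, 0.8, 0.8, 0.8, 0.8, 0.8, 0.8, 0.8], translation=[[0.0, -0.95, 0.0], [-0.05, -1.8, 0.0], [-0.05, -2.6, 0.0], [-0.05, -3.3, -0.05], [-0.05, -3.85, -0.05], [-0.05, -4.35, -0.05], [-0.05, -4.7, -0.05], [-0.05, -5.0, -0.05], [-0.05, -5.15, -0.05], [-0.05, -5.25, -0.05], [-0.05, -5.3, -0.05], [-0.05, -5.3, -0.05]], dr=[[0, 0, 0.055], [0, 0, 0.105], [0, 0, 0.15], [0, 0, 0.19], [0, 0, 0.22], [0, 0, 0.25], [0, 0, 0.265], [0, 0, 0.28], [0, 0, 0.29], [0, 0, 0.295], [0, 0, 0.3], [0, 0, 0.3]])

```text
clock: 11.4
tcp_pos: [0.5296, -0.0173, 0.1341]
tcp_rot: [-0.0, 0.025, 1.0, 0.0]
force: [-0.5, -0.5, -1.5]
finger_gap: 0.0156
grasp_force: 45.0
```

>>> carry_out(gripper=[0.8, 0.8, 0.8, 0.8, 0.8, 0.8], translation=[[0, 0, 0], [0, 0, 0], [0, 0, 0], [0, 0, 0], [0, 0, 0], [0, 0, 0]], dr=[[0, 0, 0], [0, 0, 0], [0, 0, 0], [0, 0, 0], [0, 0, 0], [0, 0, 0]])

```text
clock: 12.0
tcp_pos: [0.5296, -0.0174, 0.1341]
tcp_rot: [-0.0, 0.025, 1.0, -0.0]
force: [-0.3, 0.0, -0.2]
finger_gap: 0.0158
grasp_force: 45.0
```

```bash
python3 chk.py s4; python3 - <<'E'
from h import *
s=bot.observe(); print(s["joint_velocities"].round(4),rel([.5298,-.0173,.134],np.pi-1.615))
im,d,m=shot("top"); np.savez("top1.npz",im=im,P=pts(d,m),d=d)
E
```

```text
12.05 [ 0.5296 -0.0174  0.1341] [0.     0.0246 0.9997 0.    ] 0.015425532751126658 44.99953866004944
expected centre [ 0.5259 -0.0933  0.1341] under 0.1011
blue [ 0.5241 -0.0953  0.1067] 97 ball surf [ 0.523  -0.0961  0.1175] 69
rim plane tilt deg x,y [-0.61  1.02] height 0.1194 22
[-0.0004  0.0005 -0.0006  0.0001 -0.001  -0.0008] (array([-0.02,  0.01,  0.01]), array([ 0.   ,  0.   , -0.005]))
```

View pics/s4.png

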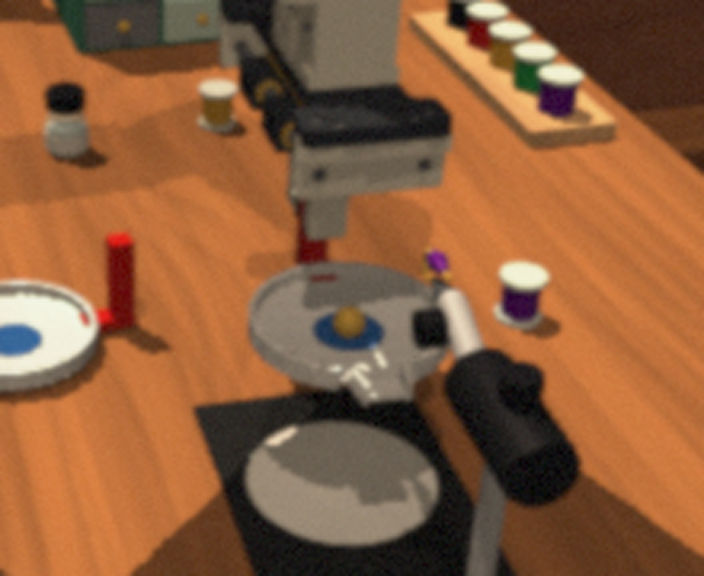

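The ball is on the blue at (350,325), and the dish is over the spot with its spout pointing at the vise. One cross-check of level and spout heading from the top image.

```bash
python3 - <<'E'
from h import *
z=np.load("top1.npz");im=z["im"].astype(int);P=z["P"];d=z["d"]
c=np.array([.5259,-.0933]); h=np.hypot(P[...,0]-c[0],P[...,1]-c[1]); Z=P[...,2]
k=P[(d>0)&(h<.08)&(Z>.095)&(Z<.13)]; r=np.hypot(*(k[:,:2]-c).T)
sp=k[(r>.060)&(k[:,1]<c[1])]; print("spout",len(sp),sp.mean(0),np.degrees(np.arctan2(*(sp.mean(0)[:2]-c)[::-1])))
a=k[(r>.02)&(r<.045)&(Z[(d>0)&(h<.08)&(Z>.095)&(Z<.13)]<.118)]; ra=np.hypot(*(a[:,:2]-c).T)
# cone interior: z = z0 + tan8*r + sx dx + sy dy
f=np.linalg.lstsq(np.c_[a[:,:2]-c,np.ones(len(a))],a[:,2]-np.tan(np.radians(8))*ra,rcond=None)[0]
print("tilt deg",np.degrees(f[:2]),"z0",f[2],len(a))
E
```

```text
spout 45 [ 0.51978493 -0.1557267   0.11364937] -95.59461851592404
tilt deg [-0.71241496 -0.61911727] z0 0.10324978546891996 275
```

The two cameras disagree on the sign of the tilt and both read about 1° or less, so the dish is level within the noise. The heading is good to about 3°.

```bash
python3 -c "
from bench import bot
print(bot.sign_off())"
```

```text
the job is handed in; nothing more can be done
None
```

The job is handed in: the gripper is holding the bead dish level to about 1°, 10 cm above the bench over the white spot, with the ball on the blue centre and the spout within about 3° of the vise, at 12.1 s on the clock.

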